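Put each kitchen thing on the stand that fits it

TASK

Tidy the worktop: stand the salt shaker, the pepper mill, the green-lidded jar and the tea carton each in the wooden stand whose recess fits it - the shaker in the smallest round one, the mill in the middle round one, the jar in the largest round one, the carton in the square one. Each must stand upright, fully down on the floor of its recess; leave the mug and the soap dish behind them where they are.

Things in the scene. Friction and masses are not known exactly. Their poses are not given: they have to be found in the camera images.
- salt_shaker_centre (a point): centre of the salt shaker, half-way up: glass body with a grey domed cap, round, 44 mm across the foot and 90 mm tall, the cap (from 68 mm above the foot to the top) 34 mm across. z points up its axis. Starts standing on the worktop; loose, about 0.1 kg
- pepper_mill_centre (a point): centre of the brown wooden pepper mill, half-way up: round, 58 mm across the foot and 170 mm tall (the tallest of the four), waisted; a head about 49 mm across from 123 to 159 mm above the foot, with a 12 mm steel nut on top. z points up its axis. Taller than most fingers are long: grip it where head and body meet, about 40 mm above this point, firmly (25 N): there both are 48 to 50 mm across and it does not swing. Starts standing; loose, about 0.2 kg
- tea_carton_centre (a point): centre of the body of the red cardboard tea carton, 47 mm above its foot: square body 66 x 66 mm and 94 mm tall; above it only a thin raised flap up to 136 mm that has no resistance. x and y point out of its sides, z up. Starts standing; loose, about 0.05 kg
- small_round_stand_floor (a point): stand for the salt shaker: round wooden coaster, fixed, 72 mm outside, with a flat round recess 56 mm across. This point is the centre of the recess floor, 5 mm above the worktop; the rim stands 7 mm above it. z up
- large_round_stand_floor (a point): stand for the jar: round wooden coaster, fixed, 100 mm outside, with a flat round recess 84 mm across. This point is the centre of the recess floor, 5 mm above the worktop; the rim stands 7 mm above it. z up
- square_stand_floor (a point): stand for the tea carton: square wooden tray, fixed, 91 mm outside, with a flat recess 79 x 79 mm, its sides along x and y. This point is the centre of the recess floor, 5 mm above the worktop; the rim stands 7 mm above it. z up
- mug_centre (a point): bystander, to be left alone: purple mug, 100 mm tall, about 92 mm across with a handle (125 mm in all); this point is 50 mm above its foot. It stands near a wall cabinet that hangs over the back of the worktop: front at x = 0.61 m, from 0.45 m above the worktop upwards, so keep the wrist short of it when carrying things across
- medium_round_stand_floor (a point): stand for the pepper mill: round wooden coaster, fixed, 86 mm outside, with a flat round recess 70 mm across. This point is the centre of the recess floor, 5 mm above the worktop; the rim stands 7 mm above it. z up
- jar_centre (a point): centre of the squat glass jar with a green lid, half-way up: 84 mm tall, rounded body 62 mm wide along its x and 68 mm along its y, lid (top 10 mm) 63 mm across. Grip it across x, high up. z up. Starts standing; loose, about 0.25 kg
- soap_dish_centre (a point): bystander, to be left alone: white dish with a bar of yellow soap, 88 x 123 mm, 33 mm high; this point is 17 mm above its foot
Not all that is in view belongs to the job. Leave any blue look-alike of the part that bears salt_shaker_centre alone.

How it is judged:
By the outcome, as a careful person would: the job done as asked, in the order asked, and still so for the second after the job is handed in, with the robot touching nothing.
It also fails if it takes over 120 s, if anything falls off the work surface, if the arm or the gripper's body presses on something with over 40 N, if the wrist force passes 120 N, or if a joint passes its speed limit or range.

ROBOT

A 6-joint arm with a two-finger parallel gripper is mounted at the origin on a cart in front of the work surface, level with it; the furniture and walls round the work are solid. World frame = base frame: x ahead of the robot, y to its left, z up, the work surface at z = 0. Lengths are in m, angles in rad, forces in N, time in s.
With the tool pointing down it reaches from about 0.375 to 0.9 m from the base axis. Payload 3.1 kg.
Tool frame: the origin (TCP) lies on the centre line of the jaws, within the pads' length; the fingertips stand 8 mm ahead of it and the grasp point (between the pads) lies 11 mm behind it (robot.tip_extent is the distance from the TCP to the fingertips, in m); y points along the fingers, z is the direction in which the jaws open and shut, and the axes are right-handed (so a half turn about y gives the same grasp; the last joint's range is limited). The gripper opens to 87 mm and grips with 3 to 60 N. Pads are 19 mm wide; open, the fingers measure 117 mm over their backs; the gripper's body (75 mm by 190 mm) begins 51 mm behind the grasp point.
Start: joints at [-1.357, 0.527, 1.433, -0, 1.181, -0.178], TCP at [0.239, -0.577, 0.231] pointing down, gripper open.
Joint ranges: [-3.08, 3.08], [-0.75, 2.2], [0.22, 2.44], [-1.43, 4.57], [0, 2.65], [-2.85, 2.85]. Speed limits (rad/s): [2.79, 2.79, 3.14, 3.14, 3.14, 3.14].

INTERFACE

Orientations are given as a unit quaternion [x, y, z, w].
In Python, from rig import robot gives the robot as it stands.
- The arm moves only by the shell command python3 -m crank 'ROWS' [FORCE]. ROWS is JSON, a list that holds one entry, the list of rows, each a list of 7 numbers: the turn, a rotation vector about the tool's x, y, z in degrees, then the shift along the tool's x, y, z in m, then the opening in per cent of the stroke, from 0 (shut) to 100 (fully open). In form: [[[ax, ay, az, dx, dy, dz, gripper], ...]]. A call has exactly 5 rows; each row shifts and turns the commanded pose from where the row before left it, along the tool's axes as they then stand; what a row does not reach is not made up. A row lasts 1/8 s, in which the tool goes at most 62.5 mm and 10.7 degrees, less where a joint would pass 70% of its speed; a pose out of reach is approached as far as the arm can. A call with a gripper value outside its range is refused whole. The fingers move at their own pace and stop on an object; FORCE is the grip in N (left out, the last holds). Time passes only in rows, so rows that do not move let the fingers close, or fill a call up. It gives the time, the measured TCP pose, the force and the opening at its end, in the units of the state.
- robot.get_obs(): the state, without advancing time (a new reading comes with each control period).
- robot.camera(name): name is "scene" or "top" or "wrist"; returns a dict with "img" (420x560x3 uint8, red, green, blue), "K" (3x3 intrinsics, pixels), "R" (3x3) and "t" (3): a world point X has camera coordinates R X + t; the wrist camera has in their place "T_tool_cam" (4x4, takes a point from camera to tool coordinates, whose origin is the TCP and whose axes are the tool frame's). Camera axes: x right, y down, z forward; pixel columns grow to the right and rows downward; lengths in m; the calibration is good to about 2 mm. A picture is of the moment at which its call begins: read the wrist's pose just before it. There is no depth.
- robot.hand_in(): hands the job in, once; it reports no verdict.
Trained networks look in a picture, given as the dict that the camera call returned (one of the last four; its "shot" number tells which), for a name from the list of things; names that differ only in an ending like _2 or _b are one class to them, and where a whole thing is asked for, a point or a joint stands for the part that bears it (a point fixed in the world has none). Each returns a list of dicts, best first, with "conf" (0 to 1); they miss things now and then, are a little off and sometimes report something else, mostly with a low value. They report only what shows in the picture. A call takes as long as a camera call. They do not tell look-alikes from the thing itself.
- robot.spot_in(picture, thing): "at" ([row, column] in pixels, amid what is visible of it).
The state is a dict: "time": time; "q": joint angles; "joint_velocities": joint speeds; "joint_torque": joint torques, N m; "position": TCP position; "tool_rot": TCP orientation; "ft_force": force on the tool from outside, world axes, zero at the start; "moment": the same for the moment, N m; "grip_width": finger opening in m.
Only numpy, scipy, OpenCV 4.12 (cv2) and the standard library are available. Lean on these libraries where they do the work, as an engineer would, in place of code of your own. Each camera call takes 0.05 s, during which the arm holds its last target.

## Working session

There is one attempt and no reset: what is moved stays moved. The work goes in short steps, Python scripts to look and compute and a shell command to move; the robot and the scene stay as the last step left them, time stands still between calls to the robot, and variables do not carry over. Pictures are saved under pics/ and viewed, and the job is handed in when it is done.

```bash
ls; mkdir -p pics; python3 - <<'E'
from rig import robot
import cv2,numpy as np
o=robot.get_obs();print(o)
print(robot.tip_extent)
for n in ("scene","top","wrist"):
    c=robot.camera(n);cv2.imwrite(f"pics/{n}0.png",c["img"][...,::-1])
    print(n,[ (k,np.round(c[k],4).tolist()) for k in c if k!="img"])
    if n!="wrist":
        for t in "salt_shaker_centre pepper_mill_centre tea_carton_centre jar_centre small_round_stand_floor medium_round_stand_floor large_round_stand_floor square_stand_floor mug_centre soap_dish_centre".split():
            print(t,[(np.round(d["at"],1).tolist(),round(d["conf"],2)) for d in robot.spot_in(c,t)][:4])
E
```

```text
pics
{'time': 0.0, 'q': array([-1.35648798e+00,  5.28448981e-01,  1.43395554e+00, -2.54484894e-05,
        1.18140070e+00, -1.78488441e-01]), 'joint_velocities': array([ 0.00024239,  0.002883  , -0.00020013,  0.00103427, -0.00026153,
        0.00119043]), 'joint_torque': array([-6.63575083e-04, -4.40047753e+01, -1.76594585e+01,  6.33482030e-02,
        5.81541855e-02, -1.56909950e-04]), 'position': array([ 0.23909936, -0.57664788,  0.22956526]), 'tool_rot': array([-0.13800917,  0.69429408, -0.6927301 ,  0.13796452]), 'ft_force': array([-0.32719525, -0.15964373, -0.63301876]), 'moment': array([0.06757701, 0.04716368, 0.02302976]), 'grip_width': 0.08699715538438908}
0.008
scene [('K', [[468.7235, 0.0, 286.5269], [0.0, 468.7235, 211.6036], [0.0, 0.0, 1.0]]), ('R', [[-0.9141, -0.4052, -0.0181], [-0.247, 0.5914, -0.7676], [0.3217, -0.6972, -0.6407]]), ('t', [0.472, 0.2541, 1.0501]), ('shot', 1)]
salt_shaker_centre [([173.6, 364.2], 0.71), ([159.3, 337.6], 0.63), ([231.7, 222.5], 0.23)]
pepper_mill_centre [([251.5, 307.8], 0.75)]
tea_carton_centre [([340.2, 239.2], 0.81)]
jar_centre [([284
[... 541 characters left out ...]
299]), ('shot', 2)]
salt_shaker_centre [([223.6, 411.2], 0.64)]
pepper_mill_centre [([258.5, 241.0], 0.97)]
tea_carton_centre [([242.6, 130.1], 0.81)]
jar_centre [([241.4, 129.2], 0.7), ([243.0, 204.6], 0.65)]
small_round_stand_floor [([277.9, 166.4], 0.58)]
medium_round_stand_floor []
large_round_stand_floor [([239.5, 355.3], 0.68)]
square_stand_floor [([239.4, 286.1], 0.7)]
mug_centre [([173.7, 232.7], 0.62)]
soap_dish_centre [([174.6, 315.2], 0.93)]
wrist [('K', [[327.1289, 0.0, 277.418], [0.0, 327.1289, 210.4212], [0.0, 0.0, 1.0]]), ('T_tool_cam', [[0.0006, 0.9658, 0.2591, -0.0707], [0.0016, -0.2591, 0.9658, -0.1543], [1.0, -0.0002, -0.0018, -0.0003], [0.0, 0.0, 0.0, 1.0]]), ('shot', 3)]
```

View pics/scene0.png

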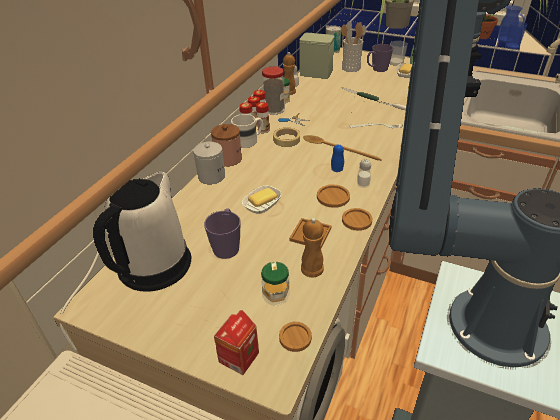

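View pics/top0.png

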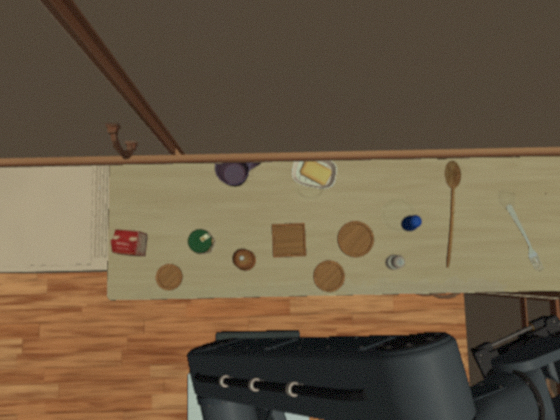

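The scene picture shows the real shaker (white with a grey cap) at (172,364) and its blue look-alike at (157,338). In the top view the shaker is at about (262,396) and the blue one at (222,411). The stands in the top view are small (277,169), medium (276,329), large (239,355) and square (240,288). I'll zoom in for accurate positions.

```bash
python3 - <<'E'
import cv2
t=cv2.imread("pics/top0.png");
cv2.imwrite("pics/tz1.png",cv2.resize(t[150:300,100:280],None,fx=4,fy=4,interpolation=cv2.INTER_CUBIC))
cv2.imwrite("pics/tz2.png",cv2.resize(t[150:300,260:440],None,fx=4,fy=4,interpolation=cv2.INTER_CUBIC))
s=cv2.imread("pics/scene0.png");
cv2.imwrite("pics/sz.png",cv2.resize(s[200:380,200:400],None,fx=3.3,fy=3.3,interpolation=cv2.INTER_CUBIC))
E
```

```text
(no output)
```

View pics/tz1.png

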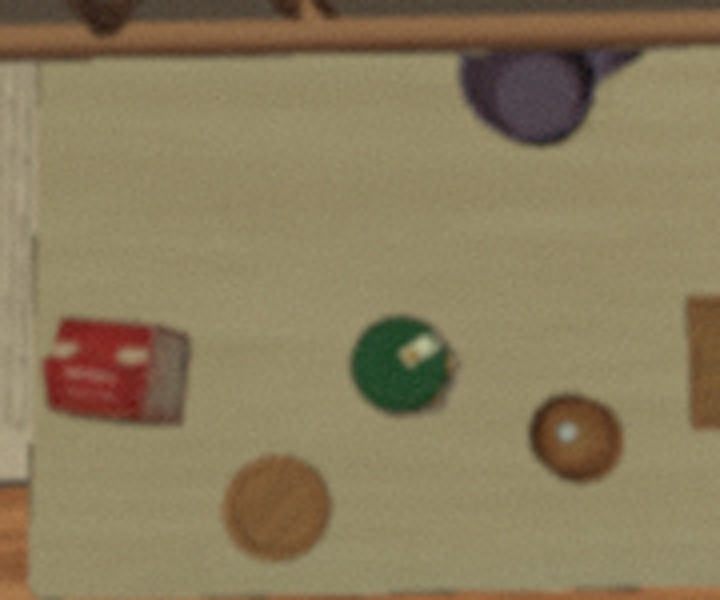

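View pics/tz2.png

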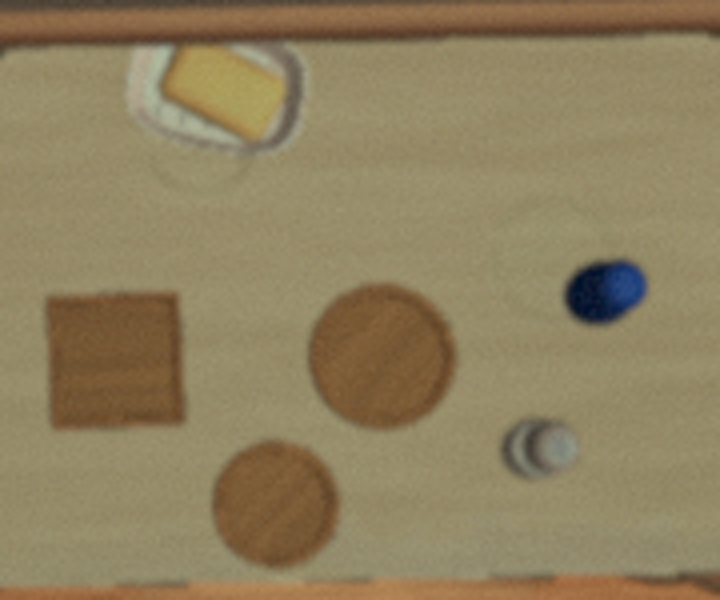

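View pics/sz.png

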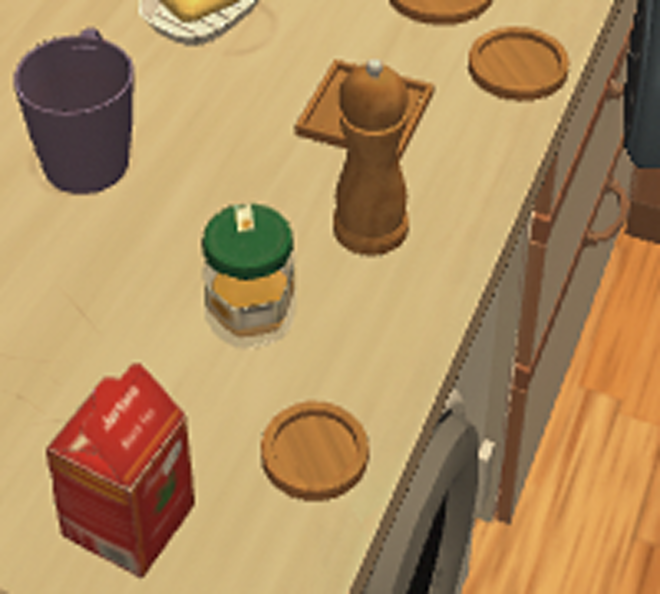

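```bash
cat > h.py <<'E'
import numpy as np
from rig import robot
def ray(c,col,row):
    d=np.linalg.inv(c["K"])@np.array([col,row,1.0]);R=np.array(c["R"]);t=np.array(c["t"])
    return -R.T@t, R.T@d
def onz(c,col,row,z):
    o,d=ray(c,col,row);return o+d*(z-o[2])/d[2]
def wcam(o,c):
    from scipy.spatial.transform import Rotation as Ro
    T=np.array(c["T_tool_cam"]);Rt=Ro.from_quat(o["tool_rot"]).as_matrix()
    Rwc=Rt@T[:3,:3];p=Rt@T[:3,3]+o["position"]
    return dict(K=c["K"],R=Rwc.T,t=-Rwc.T@p)
def proj(c,X):
    x=np.array(c["R"])@X+c["t"];u=np.array(c["K"])@x;return u[:2]/u[2]
E
python3 - <<'E'
from h import *
t=robot.camera("top");s=robot.camera("scene")
A=lambda x,y:(100+x/4,150+y/4)
B=lambda x,y:(260+x/4,150+y/4)
S=lambda x,y:(200+x/3.3,200+y/3.3)
pr=lambda n,X:print(n,np.round(X,4))
for n,p,z in [("small",A(277,507),.012),("med",B(276,504),.012),("large",B(382,356),.012),("square",B(116,360),.012),("shaker",B(552,447),.085),("mill",A(568,431),.165),("jar",A(403,364),.084)]: pr(n,onz(t,*p,z))
for p in [(50,300),(178,294),(184,424),(54,428)]: pr("sqcorner",onz(t,*B(*p),.012))
print("scene")
for n,p,z in [("mill nut",S(375,66),.165),("jar lid",S(247,240),.08),("small",S(315,450),.012),("med",S(519,62),.012),("cartF",S(142,575),0),("cartL",S(65,525),0),("cartR",S(195,490),0),("cartFtop",S(133,492),.094),("cartLtop",S(50,450),.094),("cartRtop",S(187,415),.094)]: pr(n,onz(s,*S(0,0),0) if 0 else onz(s,*p,z))
pr("shaker cap", onz(s,364,163,.085))
from scipy.spatial.transform import Rotation as Ro
o=robot.get_obs();print(Ro.from_quat(o["tool_rot"]).as_matrix().round(3))
E
```

```text
small [0.4043 0.2055 0.012 ]
med [ 0.397  -0.2229  0.012 ]
large [ 0.4948 -0.2981  0.012 ]
square [ 0.496 -0.118  0.012]
shaker [ 0.4294 -0.3924  0.085 ]
mill [4.452e-01 3.000e-04 1.650e-01]
jar [0.4933 0.1105 0.084 ]
sqcorner [ 0.5377 -0.0743  0.012 ]
sqcorner [ 0.54   -0.1613  0.012 ]
sqcorner [ 0.4518 -0.1628  0.012 ]
sqcorner [ 0.451  -0.0751  0.012 ]
scene
mill nut [0.4433 0.0024 0.165 ]
jar lid [0.4923 0.1169 0.08  ]
small [0.4003 0.2132 0.012 ]
med [ 0.3938 -0.2155  0.012 ]
cartF [0.4669 0.3332 0.    ]
cartL [0.5293 0.3214 0.    ]
cartR [0.4639 0.265  0.    ]
cartFtop [0.4637 0.335  0.094 ]
cartLtop [0.5234 0.3289 0.094 ]
cartRtop [0.4591 0.2738 0.094 ]
shaker cap [ 0.4317 -0.3851  0.085 ]
[[-0.924  0.     0.383]
 [-0.383 -0.    -0.924]
 [ 0.    -1.     0.   ]]
```

```bash
python3 -m crank '[[[0,0,0,-0.05,0,-0.02,100],[0,0,0,-0.05,0,-0.02,100],[0,0,0,-0.05,0,-0.02,100],[0,0,0,-0.05,0,-0.02,100],[0,0,0,-0.05,0,-0.02,100]]]' && python3 -m crank '[[[0,7.5,0,0,0,0,100],[0,7.5,0,0,0,0,100],[0,7.5,0,0,0,0,100],[0,0,0,0,0,0,100],[0,0,0,0,0,0,100]]]'
cat >> h.py <<'E'
def wshot(name):
    import cv2
    o=robot.get_obs();c=robot.camera("wrist");w=wcam(o,c)
    cv2.imwrite(f"pics/{name}.png",c["img"][...,::-1])
    import pickle;pickle.dump(w,open(f"pics/{name}.pkl","wb"))
    print("tcp",o["position"].round(4),"F",o["ft_force"].round(1),"w",round(o["grip_width"],4),"t",round(o["time"],2))
    print(wRot(o)); return o,c,w
def wRot(o):
    from scipy.spatial.transform import Rotation as Ro
    return Ro.from_quat(o["tool_rot"]).as_matrix().round(4).tolist()
E
python3 -c "
from h import *
wshot('w1')"
```

```text
time: 1.88
position: [0.4331, -0.3881, 0.2307]
tool_rot: [0.138, -0.693, 0.694, -0.138]
ft_force: [0.4, -0.9, -0.2]
grip_width: 0.0868
time: 2.5
position: [0.4319, -0.3893, 0.2306]
tool_rot: [-0.001, 0.707, -0.707, 0.001]
ft_force: [-0.4, -0.7, 0.4]
grip_width: 0.087
tcp [ 0.4319 -0.3893  0.2306] F [-0.4 -0.7  0.4] w 0.087 t 2.5
[[-1.0, 0.0, 0.0019], [-0.0019, 0.0, -1.0], [-0.0, -1.0, -0.0]]
```

View pics/w1.png

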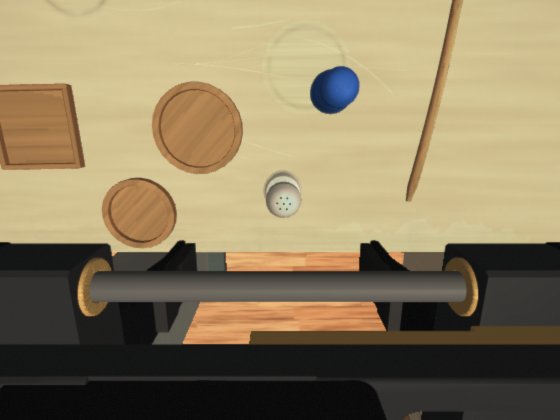

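The wrist picture shows the shaker cap at (283,201), the medium stand at (139,213), the large stand at (197,128) and the blue decoy at (335,90).

```bash
python3 - <<'E'
from h import *
import pickle
w=pickle.load(open("pics/w1.pkl","rb"))
for n,p,z in [("cap",(284,202),.088),("med",(139.5,213),.012),("large",(197.5,128),.012),("sqTR",(69,84),.012),("sqBR",(84,167),.012)]: print(n,onz(w,*p,z).round(4))
# foot check: ellipse back edge
X=onz(w,284,202,.088)
for z in (0,.088): print(proj(w,np.array([X[0],X[1],z])).round(1), proj(w,np.array([X[0]+.022,X[1],z])).round(1))
E
```

```text
cap [ 0.4308 -0.3947  0.088 ]
med [ 0.3987 -0.2253  0.012 ]
large [ 0.4964 -0.3     0.012 ]
sqTR [ 0.5419 -0.1653  0.012 ]
sqBR [ 0.4531 -0.1678  0.012 ]
[282.7 184.7] [282.8 166.2]
[284. 202.] [284.2 178.6]
```

```bash
python3 -m crank '[[[0,0,0,0,0.04,0.005,100],[0,0,0,0,0.04,0,100],[0,0,0,0,0.04,0,100],[0,0,0,0,0.037,0,100],[0,0,0,0,0.03,0,100]]]' 15 && python3 -m crank '[[[0,0,0,0,0,0,0],[0,0,0,0,0,0,0],[0,0,0,0,0,0,0],[0,0,0,0,0,0,0],[0,0,0,0,0,0,0]]]' 15
```

```text
time: 3.18
position: [0.4317, -0.3942, 0.042]
tool_rot: [-0.001, 0.707, -0.707, 0.0]
ft_force: [0.4, -0.2, 0.5]
grip_width: 0.0872
time: 3.8
position: [0.4322, -0.3946, 0.0443]
tool_rot: [-0.0, -0.707, 0.707, -0.0]
ft_force: [-0.4, -0.1, 0.1]
grip_width: 0.045
```

```bash
python3 -m crank '[[[0,0,0,0,0,0,0],[0,0,0,0,0,0,0],[0,0,0,0,-0.02,0,0],[0,0,0,0,-0.05,0,0],[0,0,0,0,-0.05,0,0]]]' 15 && python3 -m crank '[[[0,0,0,0,-0.05,0,0],[0,0,0,0,-0.05,0,0],[0,0,0,0,-0.01,-0.05,0],[0,0,0,0,0,-0.05,0],[0,0,0,0,0,-0.05,0]]]' 15
python3 -c "
from h import *
wshot('w2')"
```

```text
time: 4.42
position: [0.4315, -0.3938, 0.1639]
tool_rot: [-0.001, 0.708, -0.706, -0.0]
ft_force: [0.7, -0.5, -0.3]
grip_width: 0.0394
time: 5.05
position: [0.4314, -0.2427, 0.2734]
tool_rot: [0.0, 0.707, -0.707, -0.0]
ft_force: [0.8, -0.2, -1.1]
grip_width: 0.0394
tcp [ 0.4314 -0.2427  0.2734] F [ 0.8 -0.2 -1.1] w 0.0394 t 5.05
[[-1.0, -0.0001, -0.0006], [0.0006, 0.0004, -1.0], [0.0001, -1.0, -0.0004]]
```

View pics/w2.png

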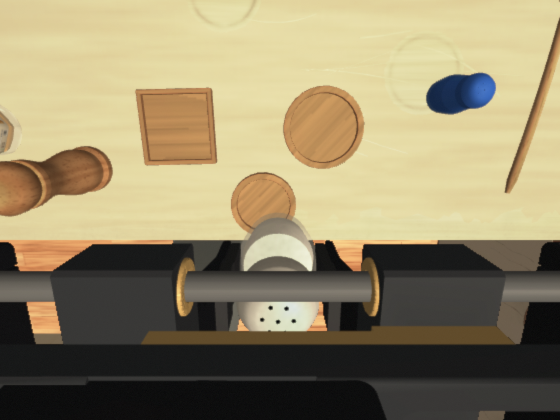

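```bash
python3 -m crank '[[[0,0,0,0,0,-0.055,0],[0,0,0,0,0,-0.055,0],[0,0,0,0,0,-0.055,0],[0,0,0,0,0,-0.055,0],[0,0,0,0,0,-0.055,0]]]' 15 && python3 -m crank '[[[0,0,0,0,0,-0.05,0],[0,0,0,0,0,-0.05,0],[0,0,0,0,0,0,0],[0,0,0,0,0,0,0],[0,0,0,0,0,0,0]]]' 15
python3 -c "
from h import *
wshot('w3')"
```

```text
time: 5.72
position: [0.4315, 0.0323, 0.2734]
tool_rot: [-0.0, -0.707, 0.707, 0.0]
ft_force: [1.1, -0.9, -1.0]
grip_width: 0.0398
time: 6.35
position: [0.432, 0.1295, 0.2734]
tool_rot: [-0.0, -0.707, 0.707, 0.001]
ft_force: [0.3, -0.2, -0.7]
grip_width: 0.0393
tcp [0.432  0.1295 0.2734] F [ 0.3 -0.2 -0.7] w 0.0393 t 6.35
[[-1.0, -0.0004, -0.0018], [0.0018, -0.0004, -1.0], [0.0004, -1.0, 0.0004]]
```

View pics/w3.png

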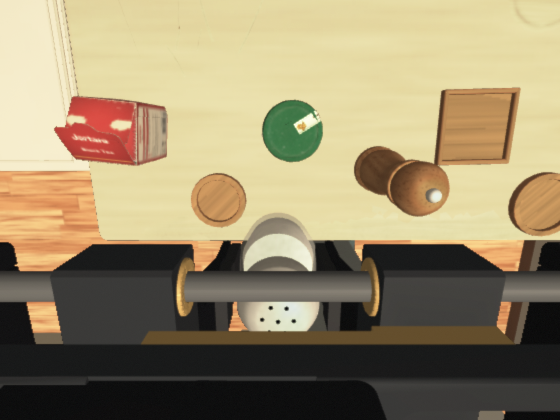

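The wrist picture shows the small stand at (218,200), the jar lid at (292,130), the mill nut at (434,195) and the carton at about (115,130).

```bash
python3 - <<'E'
from h import *
import pickle,cv2
w=pickle.load(open("pics/w3.pkl","rb"));w2=pickle.load(open("pics/w2.pkl","rb"))
for n,p,z in [("small",(218.5,200),.012),("jar",(292.5,130.5),.084),("nut",(434,196),.168),("millbodytop",(417,188),.155)]: print(n,onz(w,*p,z).round(4))
for n,p,z in [("med",(263.5,204),.012),("large",(323.5,127),.012),("sq",(177,126),.012)]: print(n,onz(w2,*p,z).round(4))
i=cv2.imread("pics/w3.png")
cv2.imwrite("pics/w3z.png",cv2.resize(i[60:220,40:340],None,fx=2.6,fy=2.6,interpolation=cv2.INTER_CUBIC))
E
```

```text
small [0.4049 0.2073 0.012 ]
jar [0.4945 0.1147 0.084 ]
nut [0.4445 0.003  0.168 ]
millbodytop [0.4486 0.0119 0.155 ]
med [ 0.3989 -0.2234  0.012 ]
large [ 0.4965 -0.2984  0.012 ]
sq [ 0.4979 -0.1181  0.012 ]
```

View pics/w3z.png

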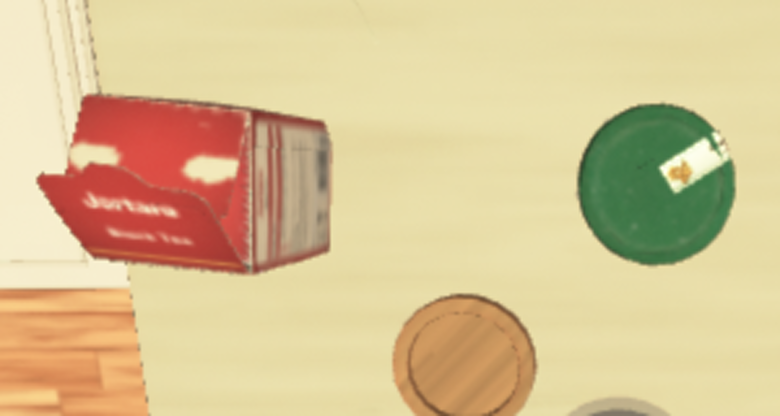

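```bash
python3 -m crank '[[[0,0,0,0.014,0,-0.039,0],[0,0,0,0.013,0,-0.039,0],[0,0,0,0,0.05,0,0],[0,0,0,0,0.05,0,0],[0,0,0,0,0.05,0,0]]]' 15 && python3 -m crank '[[[0,0,0,0,0.05,0,0],[0,0,0,0,0.004,0,0],[0,0,0,0,0,0,0],[0,0,0,0,0,0,0],[0,0,0,0,0,0,0]]]' 15
python3 - <<'E'
from h import *
import cv2
wshot('w4')
s=robot.camera("scene");cv2.imwrite("pics/s4.png",cv2.resize(s["img"][200:380,200:400,::-1],None,fx=3,fy=3,interpolation=cv2.INTER_CUBIC))
E
```

```text
time: 7.02
position: [0.4059, 0.2079, 0.1226]
tool_rot: [0.001, 0.707, -0.707, 0.0]
ft_force: [-0.4, 0.3, -0.4]
grip_width: 0.0395
time: 7.65
position: [0.4061, 0.209, 0.0713]
tool_rot: [0.001, 0.707, -0.707, 0.001]
ft_force: [0.5, 0.1, -0.9]
grip_width: 0.039
tcp [0.4061 0.209  0.0713] F [ 0.5  0.1 -0.9] w 0.039 t 7.65
[[-1.0, 0.004, 0.0001], [-0.0001, 0.0009, -1.0], [-0.004, -1.0, -0.0009]]
```

View pics/w4.png

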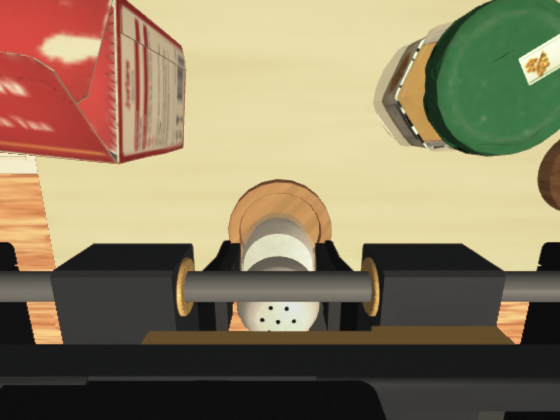

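View pics/s4.png

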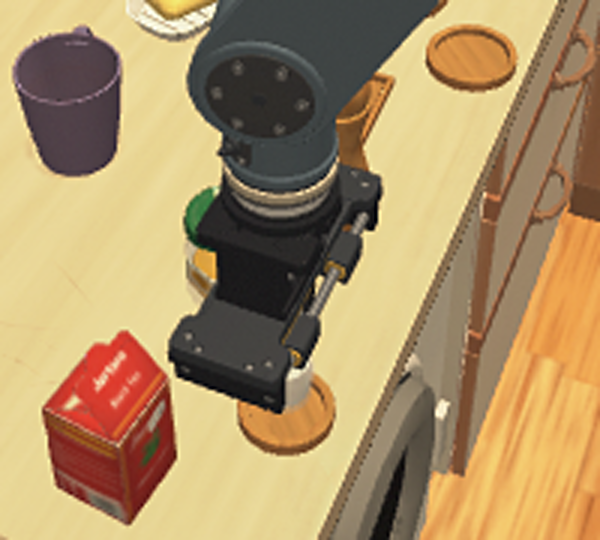

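```bash
python3 -m crank '[[[0,0,0,0.001,0.008,0.001,0],[0,0,0,0,0.007,0,0],[0,0,0,0,0.006,0,0],[0,0,0,0,0,0,0],[0,0,0,0,0,0,0]]]' 15
python3 - <<'E'
from h import *
o,c,w=wshot('w5')
print(onz(w,280,178,.012))
E
```

```text
time: 8.38
position: [0.4036, 0.2077, 0.0482]
tool_rot: [0.0, -0.707, 0.707, 0.0]
ft_force: [-0.5, -0.5, -0.5]
grip_width: 0.0398
tcp [0.4036 0.2077 0.0482] F [-0.5 -0.5 -0.5] w 0.0398 t 8.38
[[-1.0, -0.0008, 0.0002], [-0.0002, -0.0002, -1.0], [0.0008, -1.0, 0.0002]]
[0.4426709 0.2066963 0.012    ]
```

View pics/w5.png

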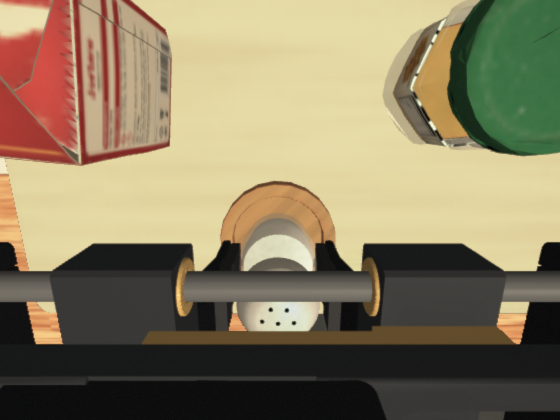

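```bash
python3 -m crank '[[[0,0,0,0,0.001,0,0],[0,0,0,0,0,0,0],[0,0,0,0,0,0,60],[0,0,0,0,0,0,80],[0,0,0,0,0,0,90]]]' 15 && python3 -m crank '[[[0,0,0,0,0,0,100],[0,0,0,0,0,0,100],[0,0,0,0,-0.03,0,100],[0,0,0,0,-0.05,0,100],[0,0,0,0,-0.05,0,100]]]' 15
python3 - <<'E'
from h import *
import cv2
wshot('w6')
E
```

```text
time: 9.05
position: [0.4039, 0.2077, 0.0474]
tool_rot: [-0.0, 0.707, -0.707, -0.0]
ft_force: [-0.1, 0.9, -0.2]
grip_width: 0.0618
time: 9.68
position: [0.4034, 0.2076, 0.1786]
tool_rot: [0.0, -0.707, 0.707, 0.0]
ft_force: [0.7, -0.2, -0.2]
grip_width: 0.087
tcp [0.4034 0.2076 0.1786] F [ 0.7 -0.2 -0.2] w 0.087 t 9.68
[[-1.0, -0.0012, 0.0], [-0.0, -0.0003, -1.0], [0.0012, -1.0, 0.0003]]
```

View pics/w6.png

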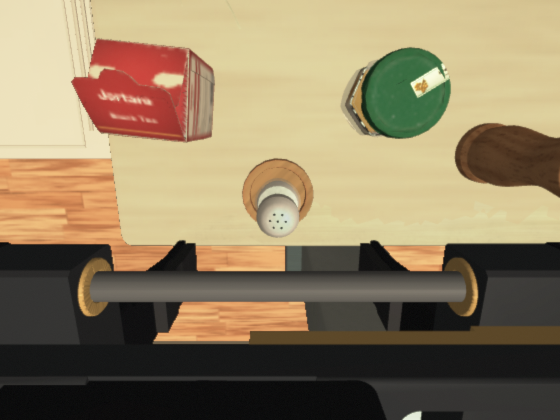

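Shaker stands in the small stand at (278,205). The mill is next.

```bash
python3 -m crank '[[[0,0,0,0,-0.05,0,100],[0,0,0,0,-0.035,0,100],[0,0,0,-0.02,0,0.05,100],[0,0,0,-0.02,0,0.05,100],[0,0,0,-0.001,0,0.05,100]]]' 25 && python3 -m crank '[[[0,0,0,0,0,0.05,100],[0,0,0,0,0,0.005,100],[0,0,0,0,0,0,100],[0,0,0,0,0,0,100],[0,0,0,0,0,0,100]]]' 25
python3 - <<'E'
from h import *
import cv2
wshot('w7')
E
```

```text
time: 10.35
position: [0.4463, 0.0561, 0.2627]
tool_rot: [-0.001, -0.707, 0.707, -0.001]
ft_force: [-0.6, -1.4, 0.7]
grip_width: 0.0869
time: 10.98
position: [0.4447, 0.0039, 0.2625]
tool_rot: [-0.001, 0.707, -0.707, 0.001]
ft_force: [-0.3, 0.1, -0.5]
grip_width: 0.0869
tcp [0.4447 0.0039 0.2625] F [-0.3  0.1 -0.5] w 0.0869 t 10.97
[[-1.0, -0.0002, 0.0022], [-0.0022, 0.0002, -1.0], [0.0002, -1.0, -0.0002]]
```

View pics/w7.png

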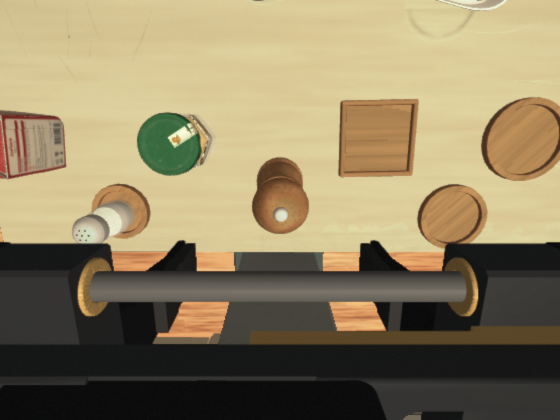

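```bash
python3 - <<'E'
from h import *
import pickle,cv2
w=pickle.load(open("pics/w7.pkl","rb"))
for n,p,z in [("nut",(281,214.5),.168),("foot side",(257,185),0.0),("head",(281,205),.145),("jar",(172,143.5),.084),("med",(453,216.5),.012)]: print(n,onz(w,*p,z).round(4))
i=cv2.imread("pics/w7.png")
cv2.imwrite("pics/w7z.png",cv2.resize(i[80:260,120:340],None,fx=3,fy=3,interpolation=cv2.INTER_CUBIC))
E
```

```text
nut [0.445  0.0018 0.168 ]
foot side [0.4371 0.0313 0.    ]
head [0.447  0.0016 0.145 ]
jar [0.4948 0.1102 0.084 ]
med [ 0.3987 -0.2211  0.012 ]
```

View pics/w7z.png

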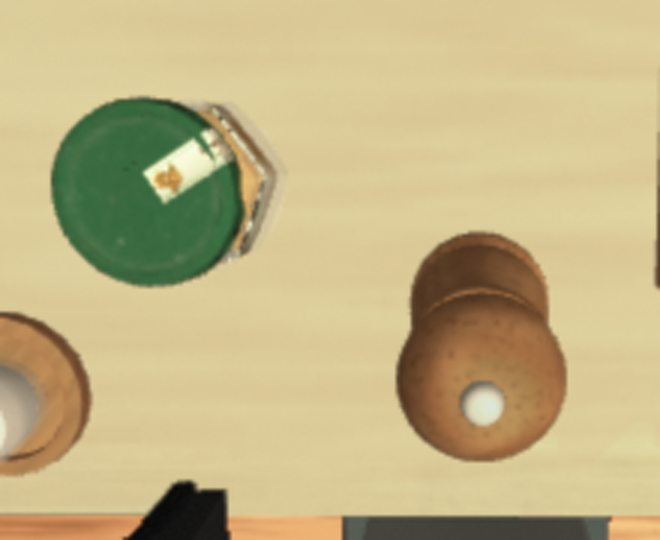

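```bash
python3 -m crank '[[[0,0,0,-0.001,0.03,0.002,100],[0,0,0,0,0.04,0,100],[0,0,0,0,0.04,0,100],[0,0,0,0,0.028,0,100],[0,0,0,0,0.01,0,100]]]' 25 && python3 -m crank '[[[0,0,0,0,0,0,0],[0,0,0,0,0,0,0],[0,0,0,0,0,0,0],[0,0,0,0,0,0,0],[0,0,0,0,0,0,0]]]' 25  && python3 -m crank '[[[0,0,0,0,0,0,0],[0,0,0,0,-0.02,0,0],[0,0,0,0,0,0,0],[0,0,0,0,0,0,0],[0,0,0,0,0,0,0]]]' 25
python3 - <<'E'
from h import *
import cv2
wshot('w8')
E
```

```text
time: 11.65
position: [0.4451, 0.0015, 0.1132]
tool_rot: [-0.001, 0.707, -0.707, -0.001]
ft_force: [0.5, -0.3, -0.2]
grip_width: 0.087
time: 12.28
position: [0.4461, 0.0008, 0.115]
tool_rot: [0.0, 0.707, -0.707, 0.0]
ft_force: [1.0, 1.8, 3.0]
grip_width: 0.0477
time: 12.9
position: [0.4453, 0.0008, 0.1339]
tool_rot: [-0.001, 0.707, -0.707, -0.001]
ft_force: [-0.1, 0.3, -3.3]
grip_width: 0.0475
tcp [0.4453 0.0008 0.1339] F [-0.1  0.3 -3.3] w 0.0475 t 12.9
[[-1.0, -0.0016, 0.0001], [-0.0001, 0.0004, -1.0], [0.0016, -1.0, -0.0004]]
```

View pics/w8.png

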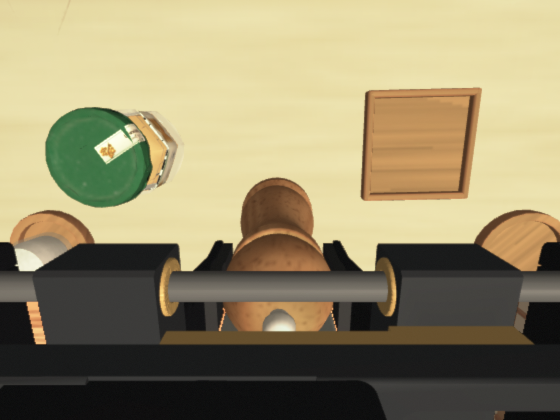

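```bash
python3 -m crank '[[[0,0,0,0,-0.03,0,0],[0,0,0,0,-0.03,0.02,0],[0,0,0,0.012,0,0.045,0],[0,0,0,0.012,0,0.045,0],[0,0,0,0.012,0,0.045,0]]]' 25 && python3 -m crank '[[[0,0,0,0.0105,0,0.04,0],[0,0,0,0,0,0.0295,0],[0,0,0,0,0.02,0,0],[0,0,0,0,0.02,0,0],[0,0,0,0,0,0,0]]]' 25
python3 - <<'E'
from h import *
import cv2
wshot('w9')
E
```

```text
time: 13.58
position: [0.4093, -0.1554, 0.1943]
tool_rot: [-0.0, 0.707, -0.707, 0.0]
ft_force: [-0.1, -0.4, -3.3]
grip_width: 0.0474
time: 14.2
position: [0.3981, -0.2228, 0.153]
tool_rot: [-0.001, 0.708, -0.706, -0.001]
ft_force: [1.1, 0.2, -3.2]
grip_width: 0.0476
tcp [ 0.3981 -0.2228  0.153 ] F [ 1.1  0.2 -3.2] w 0.0476 t 14.2
[[-1.0, -0.0036, -0.0003], [0.0003, 0.0034, -1.0], [0.0036, -1.0, -0.0034]]
```

View pics/w9.png

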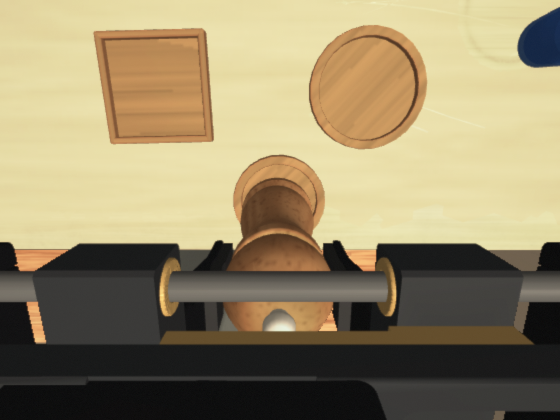

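```bash
python3 -m crank '[[[0,0,0,0,0.012,0,0],[0,0,0,0,0.012,0,0],[0,0,0,0,0.009,0,0],[0,0,0,0,0.002,0,0],[0,0,0,0,0,0,0]]]' 25
python3 - <<'E'
from h import *
import cv2
o,c,w=wshot('w10')
i=c["img"][...,::-1];cv2.imwrite("pics/w10z.png",cv2.resize(i[100:340,180:380],None,fx=2.4,fy=2.4))
E
```

```text
time: 14.88
position: [0.3995, -0.2235, 0.12]
tool_rot: [-0.0, 0.707, -0.707, 0.0]
ft_force: [-0.4, 2.1, 4.9]
grip_width: 0.0476
tcp [ 0.3995 -0.2235  0.12  ] F [-0.4  2.1  4.9] w 0.0476 t 14.88
[[-1.0, 0.0, 0.0001], [-0.0001, 0.0003, -1.0], [-0.0, -1.0, -0.0003]]
```

View pics/w10z.png

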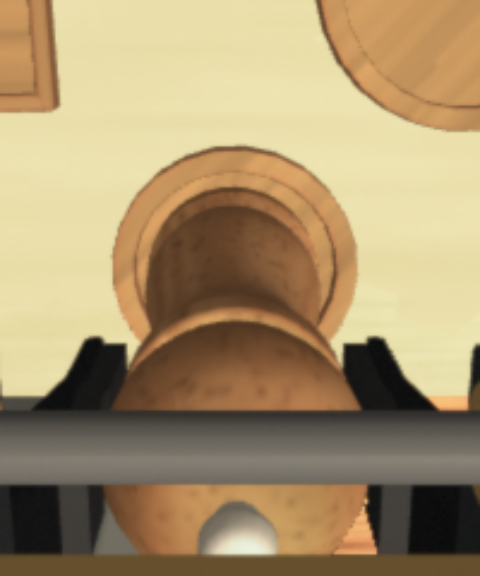

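```bash
python3 -m crank '[[[0,0,0,0,0,0,60],[0,0,0,0,0,0,80],[0,0,0,0,0,0,100],[0,0,0,0,0,0,100],[0,0,0,0,0,0,100]]]' 25 && python3 -m crank '[[[0,0,0,0,-0.02,0,100],[0,0,0,0,-0.05,0,100],[0,0,0,0,-0.06,0,100],[0,0,0,0,0,0,100],[0,0,0,0,0,0,100]]]' 25
python3 - <<'E'
from h import *
import cv2
wshot('w11')
s=robot.camera("top");cv2.imwrite("pics/t11.png",cv2.resize(s["img"][150:300,100:440,::-1],None,fx=2.3,fy=2.3,interpolation=cv2.INTER_CUBIC))
E
```

```text
time: 15.55
position: [0.3994, -0.2239, 0.1195]
tool_rot: [0.0, -0.707, 0.707, 0.0]
ft_force: [0.7, 0.1, -0.3]
grip_width: 0.0829
time: 16.18
position: [0.3989, -0.2233, 0.2492]
tool_rot: [-0.0, 0.707, -0.707, -0.0]
ft_force: [0.4, 0.7, -0.5]
grip_width: 0.0867
tcp [ 0.3989 -0.2233  0.2492] F [ 0.4  0.7 -0.5] w 0.0867 t 16.18
[[-1.0, -0.0005, 0.0002], [-0.0002, 0.0004, -1.0], [0.0005, -1.0, -0.0004]]
```

View pics/w11.png

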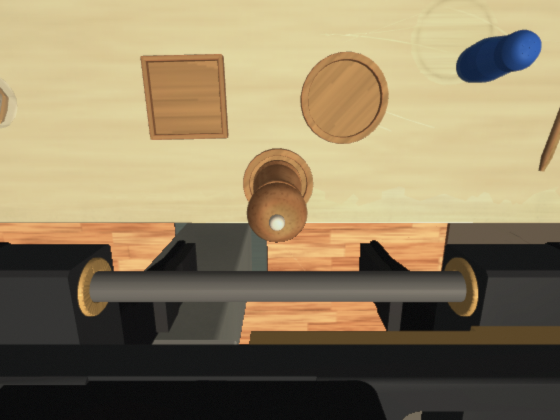

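```bash
python3 -m crank '[[[0,0,0,-0.016,0,-0.056,100],[0,0,0,-0.016,0,-0.056,100],[0,0,0,-0.016,0,-0.056,100],[0,0,0,-0.016,0,-0.056,100],[0,0,0,-0.016,0,-0.056,100]]]' 25 && python3 -m crank '[[[0,0,0,-0.016,0,-0.056,100],[0,0,0,0,0,0,100],[0,0,0,0,0,0,100],[0,0,0,0,0,0,100],[0,0,0,0,0,0,100]]]' 25
python3 - <<'E'
from h import *
import cv2
o,c,w=wshot('w12');print(o["q"].round(2))
cv2.imwrite("pics/w12z.png",cv2.resize(c["img"][120:280,40:360,::-1],None,fx=2.5,fy=2.5,interpolation=cv2.INTER_CUBIC))
E
```

```text
time: 16.9
position: [0.4788, 0.0581, 0.2477]
tool_rot: [-0.001, 0.707, -0.707, -0.001]
ft_force: [0.6, -0.7, 0.1]
grip_width: 0.0867
time: 17.52
position: [0.4952, 0.1109, 0.2494]
tool_rot: [-0.001, -0.707, 0.707, 0.001]
ft_force: [-0.4, 0.2, 0.3]
grip_width: 0.0875
tcp [0.4952 0.1109 0.2494] F [-0.4  0.2  0.3] w 0.0875 t 17.52
[[-1.0, -0.0006, -0.0023], [0.0023, -0.0002, -1.0], [0.0006, -1.0, 0.0002]]
[-0.    0.35  1.7  -0.    1.1   1.57]
```

View pics/w12z.png

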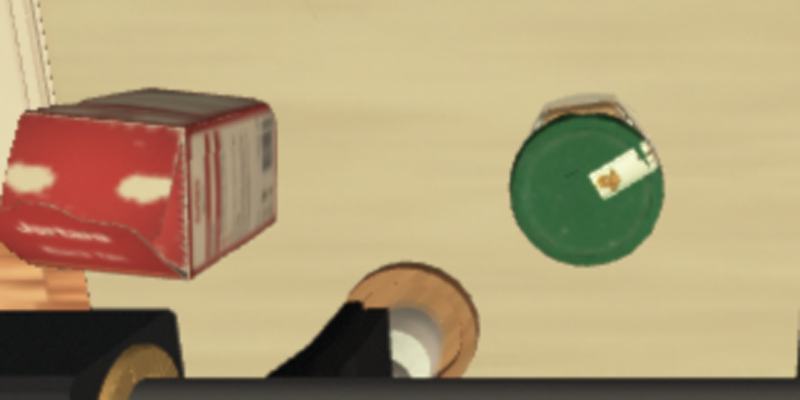

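```bash
python3 - <<'E'
from h import *
import pickle,cv2
rows=[]
for nm,(r0,r1,c0,c1) in [("w7",(90,200,120,240)),("w12",(140,240,230,330))]:
    w=pickle.load(open(f"pics/{nm}.pkl","rb"));i=cv2.imread(f"pics/{nm}.png")
    ims=[]
    for yaw in (0,6,12):
        im=cv2.resize(i,None,fx=4,fy=4,interpolation=cv2.INTER_CUBIC)
        for z,col in ((0.004,(255,0,0)),(0.03,(0,255,255))):
            P=[]
            for k in range(6):
                a=np.radians(yaw+30+60*k);r=.0355
                P.append(proj(w,np.array([.4947+r*np.cos(a),.112+r*np.sin(a),z]))*4+1.5)
            cv2.polylines(im,[np.array(P,np.int32)],True,col,1)
        im=im[r0*4:r1*4,c0*4:c1*4];ims.append(cv2.resize(im,(400,360)))
    rows.append(np.hstack(ims))
cv2.imwrite("pics/hex.png",cv2.resize(np.vstack(rows),(800,480)))
E
```

```text
(no output)
```

View pics/hex.png

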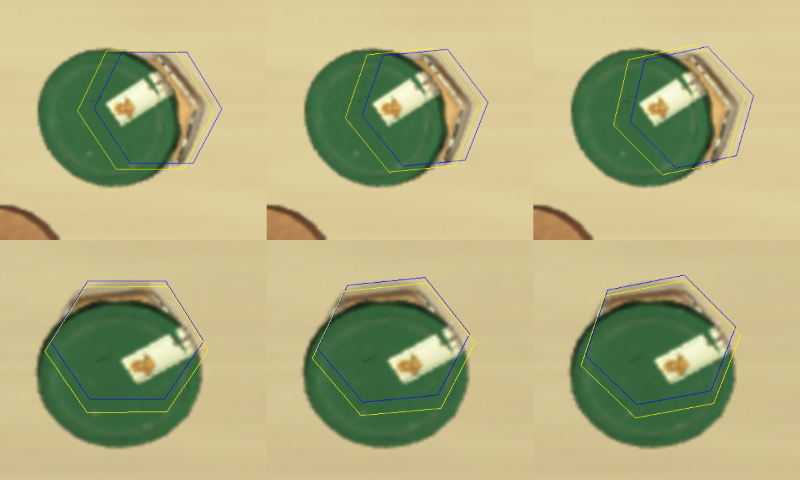

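```bash
python3 -m crank '[[[0,-10,0,0,0,0,100],[0,-10,0,0,0,0,100],[0,-10,0,0,0,0,100],[0,-10,0,0,0,0,100],[0,-10,0,0,0,0,100]]]' 25 && python3 -m crank '[[[0,-10,0,0,0,0,100],[0,-10,0,0,0,0,100],[0,-10,0,0,0,0,100],[0,-10,0,0,0,0,100],[0,-5,0,0,0,0,100]]]' 25
python3 - <<'E'
from h import *
import cv2
o,c,w=wshot('w13');print(o["q"].round(2))
E
```

```text
time: 18.2
position: [0.4954, 0.1114, 0.2497]
tool_rot: [0.3, -0.64, 0.64, -0.3]
ft_force: [0.5, -0.5, -0.1]
grip_width: 0.0871
time: 18.82
position: [0.4954, 0.1114, 0.2497]
tool_rot: [-0.522, 0.477, -0.477, 0.522]
ft_force: [1.1, 0.2, 0.4]
grip_width: 0.0871
tcp [0.4954 0.1114 0.2497] F [1.1 0.2 0.4] w 0.0871 t 18.82
[[0.0892, 0.0002, 0.996], [-0.996, -0.0001, 0.0892], [0.0001, -1.0, 0.0002]]
[ 0.    0.35  1.7  -0.    1.1  -0.09]
```

View pics/w13.png

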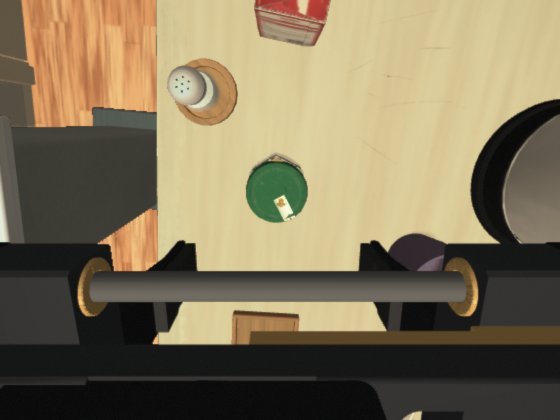

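```bash
python3 - <<'E'
from h import *
import pickle
w=pickle.load(open("pics/w13.pkl","rb"))
print(onz(w,277,191.5,.084),onz(w,420,255,.1))
X=onz(w,277,191.5,.084);R=np.array([[0.0892,0,.996],[-.996,0,.0892],[0,-1,0]])
print(R.T@(X-np.array([.4954,.1114,.2497])))
E
```

```text
[0.49427894 0.11645913 0.084     ] [0.64187571 0.06803023 0.1       ]
[-0.00513889  0.1657     -0.0006653 ]
```

```bash
python3 -c "
from h import *
import pickle
w=pickle.load(open('pics/w12.pkl','rb'))
print(onz(w,274.8,194.8,.084))"
python3 -m crank '[[[0,0,0,-0.002,0.04,0,100],[0,0,0,0,0.05,0,100],[0,0,0,0,0.05,0,100],[0,0,0,0,0.04,0,100],[0,0,0,0,0.018,0,100]]]' 20 && python3 -m crank '[[[0,0,0,0,0,0,0],[0,0,0,0,0,0,0],[0,0,0,0,0,0,0],[0,0,0,0,0,0,0],[0,0,0,0,0,0,0]]]' 20  && python3 -m crank '[[[0,0,0,0,0,0,0],[0,0,0,0,-0.02,0,0],[0,0,0,0,0,0,0],[0,0,0,0,0,0,0],[0,0,0,0,0,0,0]]]' 25
python3 - <<'E'
from h import *
import cv2
wshot('w14')
E
```

```text
[0.4958638  0.11424256 0.084     ]
time: 19.5
position: [0.4942, 0.1135, 0.0495]
tool_rot: [0.522, -0.479, 0.477, -0.52]
ft_force: [0.9, 0.6, 0.9]
grip_width: 0.0877
time: 20.12
position: [0.4952, 0.1142, 0.0526]
tool_rot: [-0.521, 0.477, -0.478, 0.522]
ft_force: [-1.3, -0.0, 7.1]
grip_width: 0.0619
time: 20.75
position: [0.4947, 0.1142, 0.0709]
tool_rot: [0.522, -0.478, 0.477, -0.521]
ft_force: [0.1, -0.5, -3.2]
grip_width: 0.0616
tcp [0.4947 0.1142 0.0709] F [ 0.1 -0.5 -3.2] w 0.0616 t 20.75
[[0.0873, -0.0014, 0.9962], [-0.9962, 0.0, 0.0873], [-0.0001, -1.0, -0.0014]]
```

View pics/w14.png

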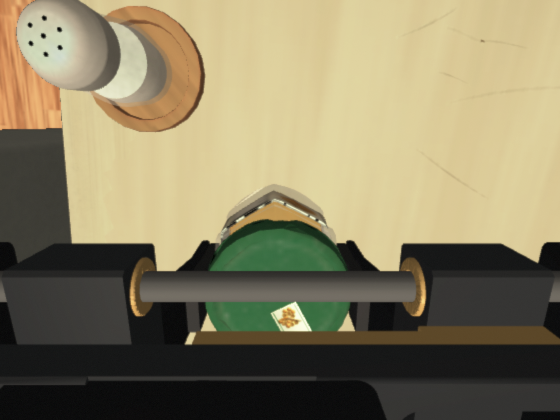

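```bash
python3 -m crank '[[[0,0,0,0,-0.05,0,0],[0,10,0,0,-0.05,0,0],[0,10,0,0,0,0,0],[0,10,0,0,0,0,0],[0,10,0,0,0,0,0]]]' 25 && python3 -m crank '[[[0,10,0,0,0,0,0],[0,10,0,0,0,0,0],[0,10,0,0,0,0,0],[0,10,0,0,0,0,0],[0,10,0,0,0,0,0]]]' 25 && python3 -m crank '[[[0,5,0,0,0,0,0],[0,0,0,0,0,0.055,0],[0,0,0,0,0,0.055,0],[0,0,0,0,0,0.055,0],[0,0,0,0,0,0.055,0]]]' 25 && python3 -m crank '[[[0,0,0,0,0,0.055,0],[0,0,0,0,0,0.055,0],[0,0,0,0,0,0.055,0],[0,0,0,0,0,0.025,0],[0,0,0,0,0,0,0]]]' 25
python3 - <<'E'
from h import *
import cv2
wshot('w15')
E
```

```text
time: 21.42
position: [0.4947, 0.1142, 0.1712]
tool_rot: [-0.325, 0.628, -0.628, 0.324]
ft_force: [-1.2, 0.1, -2.7]
grip_width: 0.0619
time: 22.05
position: [0.4946, 0.1142, 0.1709]
tool_rot: [-0.029, 0.707, -0.706, 0.028]
ft_force: [-0.6, 0.7, -2.0]
grip_width: 0.0618
time: 22.68
position: [0.4947, -0.1073, 0.171]
tool_rot: [-0.0, 0.707, -0.707, -0.0]
ft_force: [0.8, 0.9, -2.9]
grip_width: 0.0618
time: 23.3
position: [0.4949, -0.2972, 0.1708]
tool_rot: [0.001, 0.707, -0.707, -0.001]
ft_force: [-0.3, -0.9, -3.5]
grip_width: 0.0619
tcp [ 0.4949 -0.2972  0.1708] F [-0.3 -0.9 -3.5] w 0.0619 t 23.3
[[-1.0, -0.0004, -0.0027], [0.0027, 0.0007, -1.0], [0.0004, -1.0, -0.0007]]
```

View pics/w15.png

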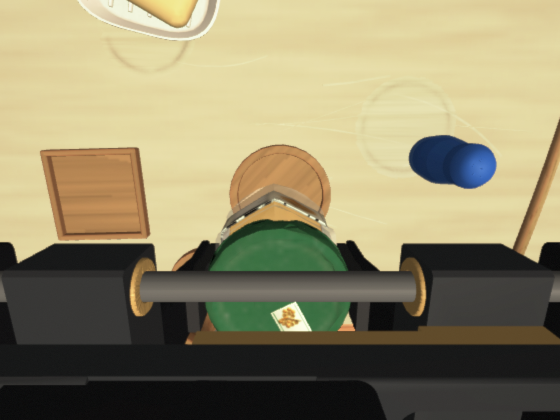

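```bash
python3 - <<'E'
from h import *
import pickle
w=pickle.load(open("pics/w15.pkl","rb"))
print(onz(w,280.5,145.5,.012)-[.05,0,0])
E
python3 -m crank '[[[0,0,0,-0.0015,0.03,0.002,0],[0,0,0,0,0.03,0,0],[0,0,0,0,0.03,0,0],[0,0,0,0,0,0,0],[0,0,0,0,0,0,0]]]' 25
python3 - <<'E'
from h import *
import cv2
wshot('w16')
E
```

```text
[ 0.4944616  -0.29936502  0.012     ]
time: 23.98
position: [0.4973, -0.2969, 0.0823]
tool_rot: [0.0, -0.707, 0.707, -0.001]
ft_force: [0.1, -0.2, -3.9]
grip_width: 0.0619
tcp [ 0.4973 -0.2969  0.0823] F [ 0.1 -0.2 -3.9] w 0.0619 t 23.98
[[-1.0, 0.0005, 0.0015], [-0.0015, -0.0002, -1.0], [-0.0005, -1.0, 0.0002]]
```

View pics/w16.png

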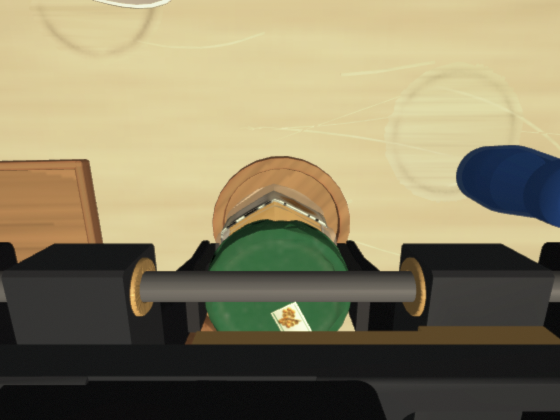

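```bash
python3 -m crank '[[[0,0,0,0.001,0.01,0.002,0],[0,0,0,0,0.009,0,0],[0,0,0,0,0.005,0,0],[0,0,0,0,0,0,0],[0,0,0,0,0,0,0]]]' 25
python3 - <<'E'
from h import *
import cv2
wshot('w17')
E
```

```text
time: 24.65
position: [0.4956, -0.2994, 0.0575]
tool_rot: [-0.0, 0.707, -0.707, -0.0]
ft_force: [0.1, 1.3, -0.0]
grip_width: 0.0619
tcp [ 0.4956 -0.2994  0.0575] F [ 0.1  1.3 -0. ] w 0.0619 t 24.65
[[-1.0, -0.0005, 0.0], [-0.0, 0.0007, -1.0], [0.0005, -1.0, -0.0007]]
```

View pics/w17.png

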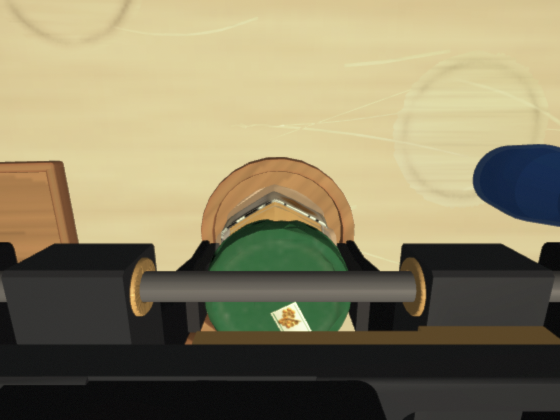

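```bash
python3 -m crank '[[[0,0,0,0,0,0,85],[0,0,0,0,0,0,95],[0,0,0,0,0,0,100],[0,0,0,0,0,0,100],[0,0,0,0,0,0,100]]]' 25 && python3 -m crank '[[[0,0,0,0,-0.03,0,100],[0,0,0,0,-0.05,0,100],[0,0,0,0,-0.06,0,100],[0,0,0,0,-0.06,0,100],[0,0,0,0,0,0,100]]]' 25
python3 - <<'E'
from h import *
import cv2
wshot('w18')
E
```

```text
time: 25.32
position: [0.4958, -0.2999, 0.0576]
tool_rot: [-0.0, -0.707, 0.707, -0.0]
ft_force: [0.0, 0.7, 0.3]
grip_width: 0.0869
time: 25.95
position: [0.4984, -0.3021, 0.2634]
tool_rot: [-0.003, -0.704, 0.71, -0.004]
ft_force: [0.3, -0.7, -0.4]
grip_width: 0.0869
tcp [ 0.4984 -0.3021  0.2634] F [ 0.3 -0.7 -0.4] w 0.0869 t 25.95
[[-1.0, 0.0097, 0.0002], [-0.0003, -0.0087, -1.0], [-0.0097, -0.9999, 0.0087]]
```

View pics/w18.png

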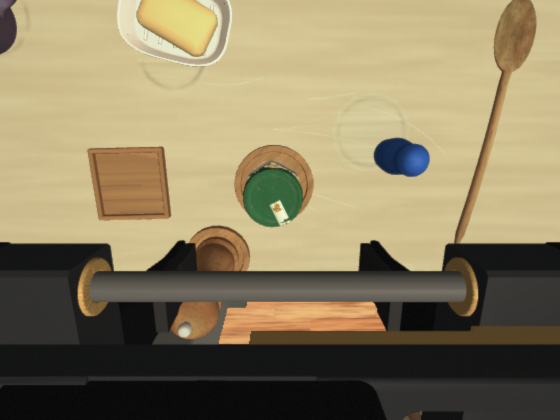

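```bash
python3 -m crank '[[[0,0,0,0,0,-0.055,100],[0,0,0,0,0,-0.055,100],[0,0,0,0,0,-0.055,100],[0,0,0,0,0,-0.055,100],[0,0,0,0,0,-0.055,100]]]' 10 && python3 -m crank '[[[0,0,0,0,0,-0.055,100],[0,0,0,0,0,-0.055,100],[0,0,0,0,0,-0.055,100],[0,0,0,0,0,-0.055,100],[0,0,0,0,0,-0.055,100]]]' 10 && python3 -m crank '[[[0,0,0,0,0,-0.05,100],[0,0,0,0,0,0,100],[0,0,0,0,0,0,100],[0,0,0,0,0,0,100],[0,0,0,0,0,0,100]]]' 10
python3 - <<'E'
from h import *
import cv2
o,c,w=wshot('w19')
cv2.imwrite("pics/w19z.png",cv2.resize(c["img"][90:250,180:380,::-1],None,fx=3.5,fy=3.5,interpolation=cv2.INTER_CUBIC))
E
```

```text
time: 26.62
position: [0.4942, -0.0228, 0.2556]
tool_rot: [-0.001, 0.708, -0.707, -0.002]
ft_force: [0.4, -0.4, 0.5]
grip_width: 0.087
time: 27.25
position: [0.4942, 0.2516, 0.2553]
tool_rot: [0.002, -0.707, 0.708, 0.001]
ft_force: [1.4, 0.2, 0.9]
grip_width: 0.0874
time: 27.88
position: [0.4959, 0.2989, 0.2574]
tool_rot: [-0.0, -0.707, 0.707, 0.001]
ft_force: [-0.1, 0.1, 0.3]
grip_width: 0.0868
tcp [0.4959 0.2989 0.2574] F [-0.1  0.1  0.3] w 0.0868 t 27.88
[[-1.0, -0.0005, -0.0018], [0.0018, -0.0003, -1.0], [0.0005, -1.0, 0.0003]]
```

View pics/w19z.png

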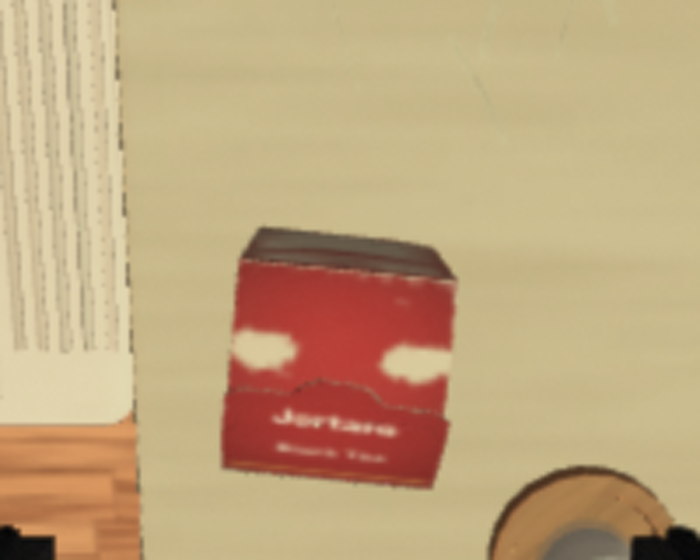

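View pics/w19.png

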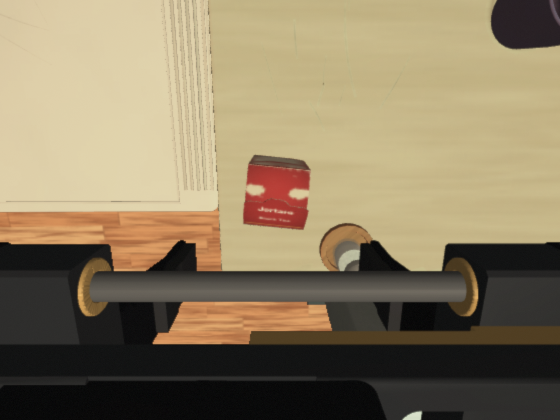

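```bash
python3 - <<'E'
from h import *
import pickle
w=pickle.load(open("pics/w19.pkl","rb"))
P=np.array([onz(w,180+x/3.5,90+y/3.5,.094) for x,y in [(240,260),(457,280),(433,488),(222,466)]])
print(P.round(4),P.mean(0).round(4))
for a,b in [(0,1),(3,2),(0,3),(1,2)]:
    d=P[b]-P[a];print(np.hypot(*d[:2]).round(4),np.degrees(np.arctan2(d[1],d[0])).round(1))
Q=np.array([onz(w,180+x/3.5,90+y/3.5,0) for x,y in [(263,228),(435,250)]]);print(Q, np.degrees(np.arctan2(*(Q[1]-Q[0])[1::-1])))
E
```

```text
[[0.5273 0.3275 0.094 ]
 [0.5216 0.2673 0.094 ]
 [0.4607 0.2729 0.094 ]
 [0.4676 0.3343 0.094 ]] [0.4943 0.3005 0.094 ]
0.0605 -95.4
0.0618 -96.4
0.0601 173.6
0.0611 174.8
[[0.52698829 0.32745235 0.        ]
 [0.51904415 0.26604427 0.        ]] -97.371208578914
```

```bash
python3 -m crank '[[[0,6,0,0.003,0,-0.001,100],[0,0,0,0,0.05,0,100],[0,0,0,0,0.05,0,100],[0,0,0,0,0.05,0,100],[0,0,0,0,0.043,0,100]]]' 10
python3 - <<'E'
from h import *
import cv2
wshot('w20')
E
```

```text
time: 28.55
position: [0.4928, 0.3005, 0.0631]
tool_rot: [-0.037, -0.706, 0.706, 0.037]
ft_force: [-0.8, -0.0, -0.4]
grip_width: 0.087
tcp [0.4928 0.3005 0.0631] F [-0.8 -0.  -0.4] w 0.087 t 28.55
[[-0.9944, -0.0, -0.1055], [0.1055, -0.0, -0.9944], [0.0, -1.0, 0.0]]
```

View pics/w20.png

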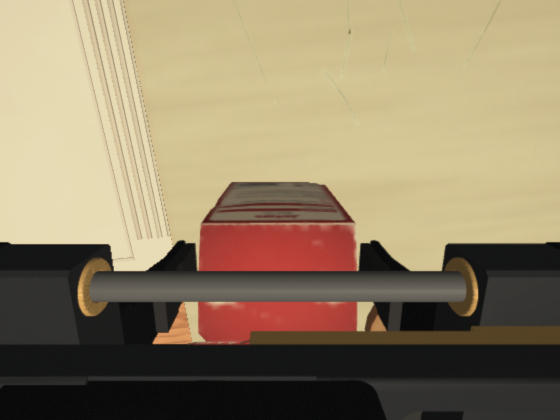

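Aligned with the carton, which sits squarely between the jaws (cols 200–355). Now to grip it.

```bash
python3 -m crank '[[[0,0,0,0,0,0,0],[0,0,0,0,0,0,0],[0,0,0,0,0,0,0],[0,0,0,0,0,0,0],[0,0,0,0,0,0,0]]]' 10  && python3 -m crank '[[[0,0,0,0,0,0,0],[0,0,0,0,-0.04,0,0],[0,0,0,0,-0.05,0,0],[0,0,0,0,-0.05,0,0],[0,0,0,0,0,0,0]]]' 10
python3 - <<'E'
from h import *
import cv2
wshot('w21')
E
```

```text
time: 29.22
position: [0.4942, 0.3017, 0.0668]
tool_rot: [0.038, 0.707, -0.706, -0.035]
ft_force: [0.3, -1.3, 7.1]
grip_width: 0.0657
time: 29.85
position: [0.4956, 0.3025, 0.2099]
tool_rot: [0.041, 0.708, -0.704, -0.033]
ft_force: [-0.2, 0.3, -0.8]
grip_width: 0.0657
tcp [0.4956 0.3025 0.2099] F [-0.2  0.3 -0.8] w 0.0657 t 29.85
[[-0.9945, 0.0108, -0.1041], [0.1041, 0.0041, -0.9946], [-0.0103, -0.9999, -0.0052]]
```

View pics/w21.png

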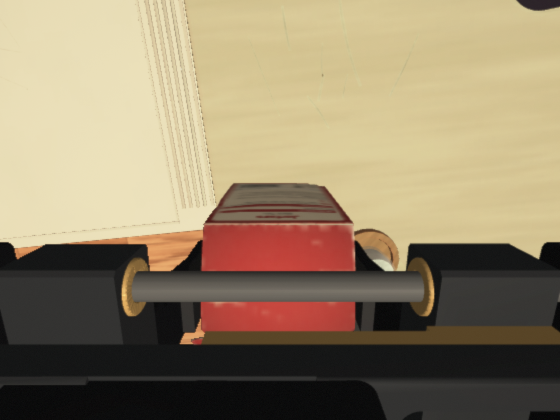

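```bash
python3 -m crank '[[[0,-7,0,0,0,0,0],[0,0,0,0,0,0.055,0],[0,0,0,0,0,0.055,0],[0,0,0,0,0,0.055,0],[0,0,0,0,0,0.055,0]]]' 10  && python3 -m crank '[[[0,0,0,0,0,0.055,0],[0,0,0,0,0,0.055,0],[0,0,0,0,0,0.055,0],[0,0,0,0,0,0.035,0],[0,0,0,0,0,0,0]]]' 10
python3 - <<'E'
from h import *
import cv2
wshot('w22')
E
```

```text
time: 30.52
position: [0.4952, 0.0797, 0.2032]
tool_rot: [-0.007, 0.707, -0.707, 0.005]
ft_force: [0.7, 0.4, -0.1]
grip_width: 0.0658
time: 31.15
position: [0.4994, -0.1208, 0.2033]
tool_rot: [-0.005, 0.707, -0.707, 0.004]
ft_force: [-0.4, -0.4, -0.6]
grip_width: 0.0658
tcp [ 0.4994 -0.1208  0.2033] F [-0.4 -0.4 -0.6] w 0.0658 t 31.15
[[-0.9999, -0.0019, 0.0133], [-0.0133, 0.0008, -0.9999], [0.0019, -1.0, -0.0008]]
```

View pics/w22.png

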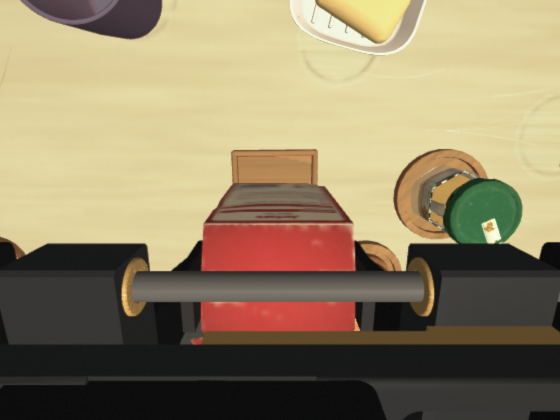

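```bash
python3 - <<'E'
from h import *
import pickle
w=pickle.load(open("pics/w22.pkl","rb"))
a=onz(w,232,150.5,.012);b=onz(w,318,149.5,.012);print(a,b,(a+b)/2-[.0455,0,0])
E
python3 -m crank '[[[0,0,0,0,0.03,0,0],[0,0,0,0,0.03,0,0],[0,0,0,0,0.03,0,0],[0,0,0,0,0,0,0],[0,0,0,0,0,0,0]]]' 10
python3 - <<'E'
from h import *
import cv2
wshot('w23')
E
```

```text
[ 0.54076677 -0.0719174   0.012     ] [ 0.54294904 -0.1615078   0.012     ] [ 0.4963579 -0.1167126  0.012    ]
time: 31.82
position: [0.5002, -0.1178, 0.115]
tool_rot: [-0.007, 0.707, -0.707, 0.007]
ft_force: [0.8, -0.7, -0.4]
grip_width: 0.0656
tcp [ 0.5002 -0.1178  0.115 ] F [ 0.8 -0.7 -0.4] w 0.0656 t 31.82
[[-0.9998, 0.0, 0.0188], [-0.0188, 0.0002, -0.9998], [-0.0, -1.0, -0.0002]]
```

View pics/w23.png

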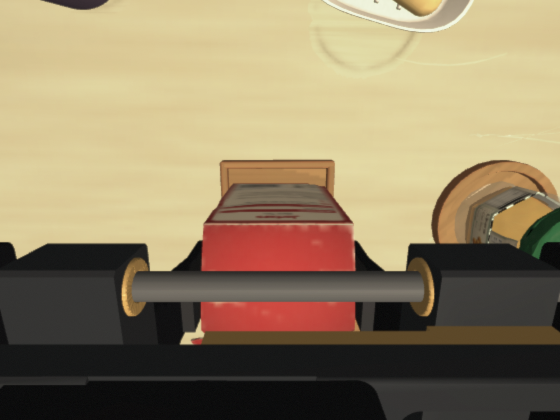

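```bash
python3 - <<'E'
from h import *
import pickle
w=pickle.load(open("pics/w23.pkl","rb"))
print(onz(w,277.5,160.5,.012)-[.0455,0,0], onz(w,278.5,184,.050)-[.033,0,0])
E
```

```text
[ 0.49654571 -0.1164165   0.012     ] [ 0.49742866 -0.11736744  0.05      ]
```

```bash
python3 -m crank '[[[0,0,0,0.001,0.02,-0.001,0],[0,0,0,0,0.015,0,0],[0,0,0,0,0.009,0,0],[0,0,0,0,0,0,0],[0,0,0,0,0,0,0]]]' 10
python3 - <<'E'
from h import *
import cv2
wshot('w24')
E
```

```text
time: 32.5
position: [0.4993, -0.1178, 0.0707]
tool_rot: [0.006, -0.707, 0.707, -0.006]
ft_force: [0.1, -1.0, -0.8]
grip_width: 0.0657
tcp [ 0.4993 -0.1178  0.0707] F [ 0.1 -1.  -0.8] w 0.0657 t 32.5
[[-0.9998, 0.0004, 0.0175], [-0.0175, -0.0002, -0.9998], [-0.0004, -1.0, 0.0002]]
```

View pics/w24.png

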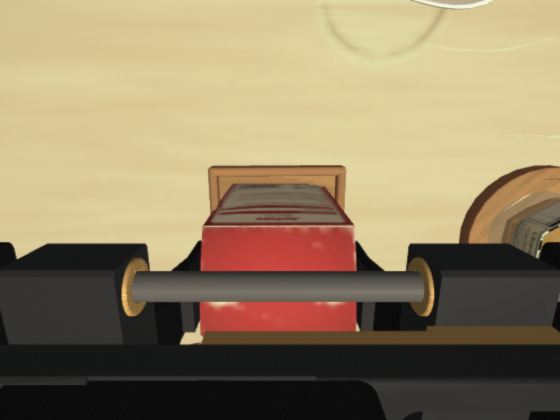

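```bash
python3 -m crank '[[[0,0,0,0,0.001,0,0],[0,0,0,0,0.001,0,0],[0,0,0,0,0,0,0],[0,0,0,0,0,0,0],[0,0,0,0,0,0,0]]]' 10
```

```text
time: 33.17
position: [0.4993, -0.1179, 0.0698]
tool_rot: [0.006, -0.707, 0.707, -0.007]
ft_force: [-0.7, 1.6, 8.5]
grip_width: 0.0659
```

```bash
python3 -m crank '[[[0,0,0,0,-0.001,0,0],[0,0,0,0,0,0,88],[0,0,0,0,0,0,94],[0,0,0,0,0,0,100],[0,0,0,0,0,0,100]]]' 10 && python3 -m crank '[[[0,0,0,0,0,0,100],[0,0,0,0,-0.03,0,100],[0,0,0,0,-0.05,0,100],[0,0,0,0,-0.06,0,100],[0,0,0,0,-0.06,0,100]]]' 10 && python3 -m crank '[[[0,0,0,0.04,0,-0.05,100],[0,0,0,0.04,0,-0.05,100],[0,0,0,0,0,-0.05,100],[0,0,0,0,0,0,100],[0,0,0,0,0,0,100]]]' 10
python3 - <<'E'
from h import *
import cv2
wshot('w25')
s=robot.camera("scene");cv2.imwrite("pics/s25.png",cv2.resize(s["img"][120:400,180:420,::-1],None,fx=2.1,fy=2.1,interpolation=cv2.INTER_CUBIC))
t=robot.camera("top");cv2.imwrite("pics/t25.png",cv2.resize(t["img"][150:300,100:440,::-1],None,fx=2.3,fy=2.3,interpolation=cv2.INTER_CUBIC))
E
```

```text
time: 33.8
position: [0.499, -0.1177, 0.0694]
tool_rot: [-0.006, 0.707, -0.707, 0.006]
ft_force: [-0.2, 0.4, -0.8]
grip_width: 0.086
time: 34.42
position: [0.4986, -0.1176, 0.2712]
tool_rot: [-0.006, 0.707, -0.707, 0.006]
ft_force: [0.3, 0.1, 0.2]
grip_width: 0.0869
time: 35.05
position: [0.4188, 0.0282, 0.2697]
tool_rot: [0.006, -0.707, 0.707, -0.007]
ft_force: [-0.0, -0.9, 0.4]
grip_width: 0.0871
tcp [0.4188 0.0282 0.2697] F [-0.  -0.9  0.4] w 0.0871 t 35.05
[[-0.9998, 0.0008, 0.0185], [-0.0185, -0.0007, -0.9998], [-0.0007, -1.0, 0.0007]]
```

View pics/w25.png

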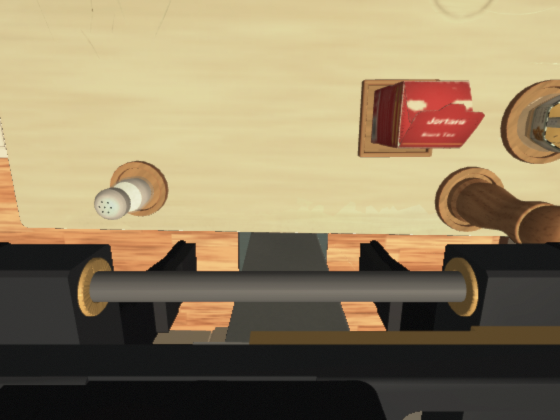

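View pics/s25.png

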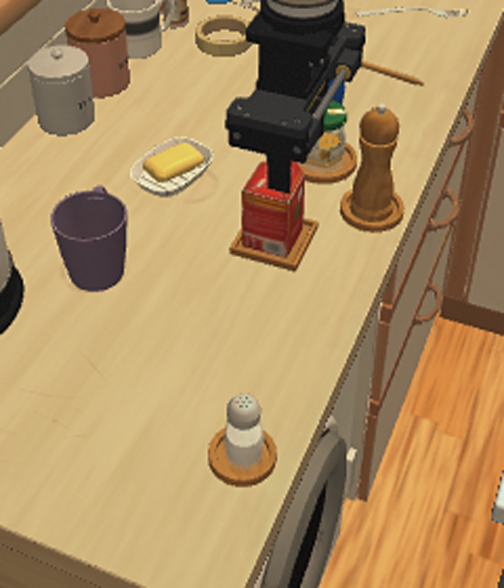

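View pics/t25.png

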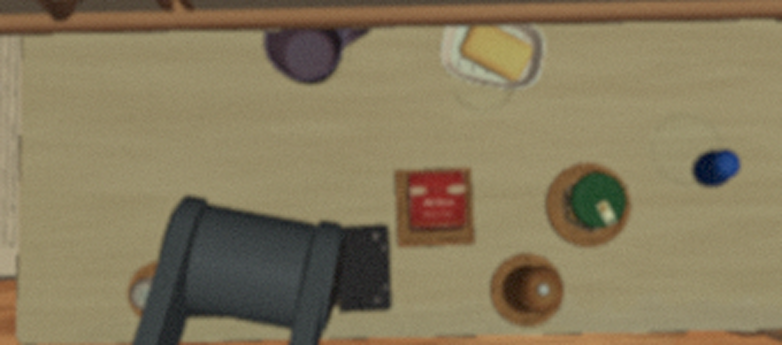

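All four are standing in their stands. The shaker is at (120,195) in the wrist view, and the carton, jar and mill are in theirs in both overviews. The mug, soap dish and blue look-alike look unmoved. I'm handing it in.

```bash
python3 -c "
from rig import robot
print(robot.hand_in())"
```

```text
the job is handed in; nothing more can be done
None
```

I stood the shaker, mill, jar and carton, in that order, each in the stand whose recess fits it, and handed the job in at about 35 s of the 120 s allowed.

- **Last pictures:** Views from all three cameras, taken with the gripper clear of everything, showed all four upright inside their recesses. The mug, soap dish and blue look-alike appeared unmoved.
- **Seating:** The mill, jar and carton each gave a contact force at about the floor height I expected. The shaker gave none that I could read. I judged it seated from the commanded height and from how it stood upright in later pictures.
- **Disagreements:** Position estimates from the different cameras differed by up to about 8 mm. I used the wrist camera's close views, and they agreed well with the fit at each stand. No force I read went above about 9 N.

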